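# Load the tilting-barrel tumbler with castings

## Robot

A 7-joint arm with a two-finger parallel gripper is mounted at the origin on the work surface. World frame = base frame: x ahead of the robot, y to its left, z up, the work surface at z = 0. Lengths are in m, angles in degrees, forces in N, time in s.
With the tool pointing down it reaches from about 0.4 to 0.875 m from the base axis. Payload 6.5 kg.
Tool frame: the origin (TCP) lies between the finger pads; the fingertips stand 22 mm ahead of it and the grasp point (between the pads) lies 3 mm ahead of it; z points along the fingers, y is the line along which they close (so a half turn about z gives the same grasp; the last joint's range is limited). The gripper opens to 85 mm and grips with 20 to 120 N. Pads are 22 mm wide; open, the fingers measure 114 mm over their backs; the gripper's body (76 mm by 85 mm) begins 54 mm behind the grasp point. The pads swing forward as they close: fully open they stand 13 mm farther back than shut.
Start: joints at [-68.022, 30.733, -0.252, 88.115, 0.149, 61.152, -4.079], TCP at [0.283, 0.585, 0.253] pointing down, gripper open.
Joint ranges: [-154.64, 154.64], [-21.42, 123.67], [-72.66, 72.17], [13.99, 137.28], [-74.86, 254.86], [10.95, 109.41], [-158.01, 158.01]. Speed limits (degrees/s): [136.94, 136.94, 180, 180, 180, 180, 180].

## Interface

Orientations are given as [roll, pitch, yaw] about the fixed x, y, z axes, in that order (R = Rz(yaw) Ry(pitch) Rx(roll)).
In Python, from station import arm gives the robot as it stands.
- The arm moves only by the tool servo_tool, never from a script. Its argument "deltas" is a list of rows, each a list of 7 numbers: the finger opening in mm, from 0 to 85.4, then the shift along the tool's x, y, z in mm, then the turn, a rotation vector about the tool's x, y, z in degrees. In form: [[gripper, tx, ty, tz, rx, ry, rz], ...]. A call has 1 to 12 rows; each row shifts and turns the commanded pose from where the row before left it, along the tool's axes as they then stand; what a row does not reach is not made up. A row lasts 1/12 s, in which the tool goes at most 41.7 mm and 7.16 degrees, less where a joint would pass 70% of its speed; a pose out of reach is approached as far as the arm can. A call is refused whole if a number of a shift passes 41.7 or a number of a turn 7.16, either way. A call with a gripper value outside its range is refused whole. The fingers move at their own pace and stop on an object; "squeeze" is the grip in N (left out, the last holds). Time passes only in rows, so rows that do not move let the fingers close. It gives the time, the measured TCP pose, the force, the opening and the grip force at its end, in the units of the state.
- arm.get_obs(): the state, without advancing time (a new reading comes with each control period).
- arm.grab_frame(name): name is "scene" or "top" or "wrist"; returns (picture, depth): 400x640x3 uint8, blue, green, red; 400x640 float32, m along the optical axis (not along the pixel's ray), 0 where there is no reading.
- arm.get_calibration(name): a dict with "fx", "fy", "cx", "cy" (pixels), "world_to_cam" (4x4, takes a point from world to camera coordinates); the wrist camera has in their place "T_tool_cam" (4x4, takes a point from camera to tool coordinates, whose origin is the TCP and whose axes are the flange's). Camera axes: x right, y down, z forward; pixel columns grow to the right and rows downward; lengths in m; the calibration is good to about 2 mm. A picture is of the moment at which its call begins: read the wrist's pose just before it. get_calibration takes no time and is no camera call.
- arm.close_job(): hands the job in; it is judged then, once.
The state is a dict: "clock": time; "qpos": joint angles; "qvel": joint speeds; "joint_torque": joint torques, N m; "tool_pos": TCP position; "ee_rot": TCP orientation; "contact_force": force on the tool from outside, world axes, zero at the start; "torque": the same for the moment, N m; "gripper_width": opening from 0.0 (shut) to 1.0 (fully open); "grip_force": force on a finger pad.
Only numpy, scipy, OpenCV 4.12 (cv2) and the standard library are available. Lean on these libraries where they do the work, as an engineer would, in place of code of your own. Each camera call takes 0.05 s, during which the arm holds its last target. There are 200 camera calls.

## Task

Load the tumbler for its next run: pull the index knob up to its stop, swing the barrel upright with the tilt lever, push the knob fully home so that the barrel is locked, and put every casting from the black board into the barrel. Then pull the knob up to its stop again, tip the barrel back to its running angle and lock it there with the knob fully home, all the castings inside. Leave the jar, the tape and the mug where they are.

Things in the scene. Friction and masses are not known exactly. Their poses are not given: they have to be found in the camera images.
- tumbler: Bench tumbler, fixed: grey base 220 (x) x 270 (y) x 20 mm; posts at y = +-92 mm (tops z = 175 mm) carry the barrel on a trunnion axis along y at z = 150 mm. Left (+y): index bracket, up to z = 224 mm. Right (-y): tilt lever. Black switch box rear right, 55 mm high. Origin: centre of underside; -x is the front, to which the mouth tips. It stands on the robot's left or right, yaw up to 0.3 rad.
- barrel (a joint): Tilt of the steel barrel, rad: 0 = upright, mouth up, for loading; 0.785 (45 degrees) = running angle, mouth tipped to the front; fixed stops at both. It starts at the running angle, locked. Friction (0.8 N m, 6 to 10 N at the lever ball) keeps it where it is left. The index pin locks it in notches at the two stops only, with about 0.035 rad of play.
- barrel_mouth (a point): Centre of the barrel's mouth, in the plane of the rim; z is the barrel's axis, pointing out of the mouth. The barrel is open, eight-sided, 140 mm across inside, wall 6 mm, 100 mm long; when upright its rim is at z = 200 mm over the table.
- barrel_floor (a point): Centre of the barrel's inner floor, 94 mm below barrel_mouth along the barrel's axis; same axes.
- lever_ball (a point): Centre of the black ball, 30 mm in diameter, on the tilt lever (rod 12 mm thick, fixed to the barrel). It moves on an arc of 125 mm radius about the trunnion axis, at y = -112 mm of the tumbler: straight above the axis (z = 275 mm) when upright, 88 mm in front of it (z = 238 mm) at the running angle. Pinched from above across the tumbler's y, it swivels between the fingers.
- index_knob (a joint): Lift of the sprung index plunger, m: 0 = fully home (pin 10 mm deep in a notch, barrel locked), 0.016 = at its stop (0.015 to 0.016 when parked). It resists with 3 to 4 N, at 5 mm with 13 N; in the last 3 mm a detent parks it at the stop, short of that it springs back. Parked, about 5 N from above starts it, then it snaps down: home if the barrel is at a stop, else onto the disc at 0.0105.
- knob_grip (a point): Centre of the black pull knob on the index plunger, 30 mm in diameter, 18 mm high, axis vertical; at x = 0, y = +110 mm, z = 249 mm of the tumbler when home, and rising with the plunger. Below it a steel bush, 20 mm in diameter, top at z = 232 mm.
- board: Black base board on which the castings stand, fixed, 220 x 220 x 12 mm; origin: centre of its underside.
- house_1: Bare aluminium casting of a small house with gable roof: 44 (x, along the ridge) x 26 (y) mm, walls 22 mm, ridge 35 mm high; about 0.1 kg. Origin: centre of its underside, z up. Of the five castings listed two to four are there, the rest are absent.
- house_2: Second house casting, like house_1.
- tower_1: Bare aluminium casting of a stepped tower: foot 30 x 30 x 22 mm, on it a shaft 20 x 20 mm up to 48 mm; about 0.1 kg. Origin: centre of its underside, z up.
- tower_2: Second tower casting, like tower_1.
- hall_1: Bare aluminium casting of a vaulted hall: 42 (x) x 30 (y) mm, straight walls 16 mm, round roof up to 31 mm; about 0.1 kg. Origin: centre of its underside, z up.
- jar: Closed glass jar, 64 mm in diameter, 85 mm high, beyond the work. Not to be disturbed.
- tape: Roll of black tape lying flat, 100 mm in diameter, 25 mm high, beyond the work. Not to be disturbed.
- mug: White mug, 76 mm in diameter, 90 mm high, beyond the work. Not to be disturbed.
There are look-alikes about, which are no part of the job. Leave any blue look-alike of the house_1 alone.

How it is judged:
By the outcome, as a careful person would: the job done as asked, in the order asked, and still so for the second after the job is handed in, with the robot touching nothing.
Of house_1, house_2, tower_1, tower_2, hall_1 only 2 to 4 are there at a start; the rules pass over those that are not, and their reading is None.
At some moment in a run one of house_1, house_2, tower_1, tower_2, hall_1 may be knocked a few centimetres aside while the robot is not near it.
Once in a run the grip may slacken for a moment while it holds something.
It also fails if it takes over 210 s, if anything falls off the work surface, if the arm or the gripper's body presses on something with over 40 N, if the wrist force passes 120 N, or if a joint passes its speed limit or range.

## Working session

There is one attempt and no reset: what is moved stays moved. The work goes in short steps, Python scripts to look and compute and a tool call to move; the robot and the scene stay as the last step left them, time stands still between calls to the robot, and variables do not carry over. Pictures are saved under pics/ and viewed, at most 14 in all, crops included, and the job is handed in when it is done.

Besides the shell and the picture viewer there is one more tool, called in YAML: its name, and indented under it one key for each argument. servo_tool: Moves the arm, as the interface text tells. Its arguments: {"type":"object","properties":{"deltas":{"type":"array"},"squeeze":{"type":"number"}},"required":["deltas"]}

```bash
ls; mkdir -p pics
cat > h.py <<'E'
import numpy as np, cv2
from station import arm
from scipy.spatial.transform import Rotation as R
def Tcam(name):
    c=arm.get_calibration(name)
    if name!='wrist': return c,np.linalg.inv(np.array(c['world_to_cam']))
    o=arm.get_obs(); T=np.eye(4); T[:3,:3]=R.from_euler('xyz',o['ee_rot'],degrees=True).as_matrix(); T[:3,3]=o['tool_pos']
    return c,T@np.array(c['T_tool_cam'])
def grab(name):
    c,T=Tcam(name); p,d=arm.grab_frame(name)
    v,u=np.mgrid[:400,:640]
    P=np.stack([(u-c['cx'])/c['fx']*d,(v-c['cy'])/c['fy']*d,d],-1)
    W=P@T[:3,:3].T+T[:3,3]; W[d==0]=np.nan
    return p,d,W
E
python3 - <<'E'
from h import *
print(arm.get_obs())
for n in ['scene','top']:
    p,d,W=grab(n); cv2.imwrite(f'pics/{n}0.png',p); np.save(f'{n}0.npy',W)
    print(arm.get_calibration(n))
print(arm.get_calibration('wrist'))
a=cv2.imread('pics/scene0.png');b=cv2.imread('pics/top0.png')
E
```

```text
pics
{'clock': 0.0, 'qpos': array([-68.02313831,  30.77646304,  -0.25598376,  88.17126621,
         0.14962021,  61.15131265,  -4.08000406]), 'qvel': array([ 0.08015186,  0.01344682,  0.03050487, -0.02070895, -0.02449742,
       -0.01917465, -0.04877745]), 'joint_torque': array([ 4.52878021e-05, -5.83415759e+01,  1.04862090e+00, -2.59106505e+01,
        1.23290654e-02,  9.60096717e-03,  2.02267080e-05]), 'tool_pos': array([0.2823346 , 0.58481994, 0.25242061]), 'ee_rot': array([-1.79901538e+02,  6.96641802e-03,  1.54235492e+02]), 'contact_force': array([-0.44750491,  0.48412307, -0.41637267]), 'torque': array([ 0.00622085, -0.03860086, -0.00180889]), 'grip_force': 0.0, 'gripper_width': 1.0006149297589426}
{'fx': 409.06668484853003, 'fy': 409.06668484853003, 'cx': 317.9880645578163, 'cy': 196.27696313110314, 'world_to_cam': array([[ 0.76721283,  0.64138438, -0.00324647, -0.42219718],
       [ 0.46235236, -0.55655179, -0.6902756 , -0.18805775],
       [-0.44453882,  0.52808728, -0.72353926,  1.36496402],
       [ 0.        ,  0.        ,  0.        ,  1.        ]])}
{'fx': 396.60846324341304, 'fy': 396.60846324341304, 'cx': 324.5436260866106, 'cy': 197.05194385877655, 'world_to_cam': array([[-0.02748097, -0.99914615, -0.03085072, -0.00783739],
       [-0.99545948,  0.03016714, -0.09027942,  0.61287952],
       [ 0.09113302,  0.02822968, -0.99543853,  1.04341538],
       [ 0.        ,  0.        ,  0.        ,  1.        ]])}
{'fx': 357.9200784567566, 'fy': 357.9200784567566, 'cx': 324.14826086329685, 'cy': 199.99209599577824, 'T_tool_cam': array([[ 9.11027680e-04, -9.57679197e-01, -2.87836284e-01,
         7.42428694e-02],
       [ 9.99999580e-01,  8.42910623e-04,  3.60584591e-04,
         6.56196152e-04],
       [-1.02704100e-04, -2.87836491e-01,  9.57679562e-01,
        -1.20112666e-01],
       [ 0.00000000e+00,  0.00000000e+00,  0.00000000e+00,
         1.00000000e+00]])}
```

View pics/scene0.png

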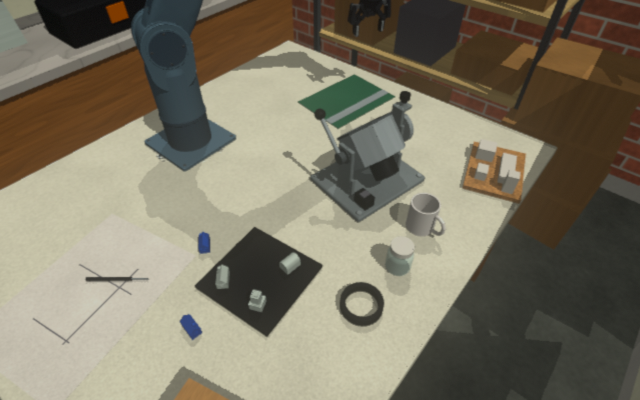

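View pics/top0.png

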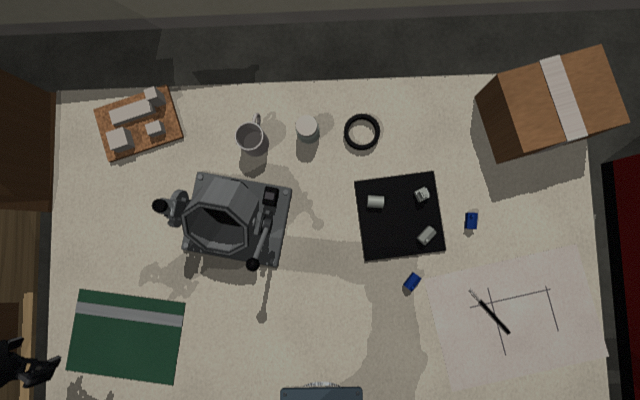

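The scene view shows the tumbler around (365,170), and the board around (258,280) with three castings at (223,277), (257,300) and (289,263). The two blue look-alikes lie off the board. In the top view the knob is at (160,206), the ball at (252,264), and the castings at (375,201), (422,194) and (427,236).

Run:
```python
from h import *
W=np.load('top0.npy');S=np.load('scene0.npy')
def z(u,v,r=3,W=W):
    p=W[v-r:v+r+1,u-r:u+r+1].reshape(-1,3);return np.round(np.nanmedian(p,0),4)
print('knob',z(160,206),'ball',z(252,264),z(318,115,2,S),z(404,97,2,S))
for u,v in [(375,201),(422,194),(427,236),(400,220),(244,138),(306,128),(361,118)]: print((u,v),z(u,v))
# ball / knob point sets
for nm,uv,r in [('knob',(160,206),16),('ball',(252,264),12)]:
    P=W[uv[1]-r:uv[1]+r,uv[0]-r:uv[0]+r].reshape(-1,3);P=P[P[:,2]>.225]
    print(nm,len(P),np.nanmedian(P,0),np.nanmin(P,0),np.nanmax(P,0))
# base plate: points z 0.015..0.026
m=(W[...,2]>.012)&(W[...,2]<.028)&(W[...,1]>.1)&(W[...,1]<.6)&(W[...,0]<.62)
m=cv2.morphologyEx(m.astype(np.uint8),cv2.MORPH_OPEN,np.ones((3,3)))>0
n,l,st,c=cv2.connectedComponentsWithStats(m.astype(np.uint8));print(st[:8])
Q=W[m][:,:2].astype(np.float32);print(cv2.minAreaRect(Q),len(Q))
# castings
m=(W[...,2]>.022)&(W[...,1]<-.05)&(W[...,1]>-.32)&(W[...,0]>.3)&(W[...,0]<.62)
n,l,st,c=cv2.connectedComponentsWithStats(m.astype(np.uint8))
for i in range(1,n):
    if st[i,4]>20:
        P=W[l==i]; print(st[i],c[i].round(),P.mean(0).round(4),P.max(0).round(4),cv2.minAreaRect(P[:,:2].astype(np.float32)))
a=cv2.imread('pics/top0.png')
cv2.imwrite('pics/c1.png',np.hstack([cv2.resize(a[165:275,345:455],(440,440),interpolation=cv2.INTER_CUBIC),cv2.resize(cv2.imread('pics/scene0.png')[230:340,205:295],(360,440),interpolation=cv2.INTER_CUBIC)]))
```

```text
knob [0.5828 0.3209 0.2568] ball [0.4547 0.125  0.2522] [0.4576 0.1129 0.2439] [0.5883 0.3117 0.2523]
(375, 201) [ 0.5965 -0.1596  0.0422]
(422, 194) [ 0.6098 -0.2803  0.0587]
(427, 236) [ 0.5006 -0.2914  0.0435]
(400, 220) [ 0.5452 -0.2277  0.0122]
(244, 138) [0.7855 0.1949 0.0114]
(306, 128) [0.7886 0.016  0.085 ]
(361, 118) [ 0.8301 -0.1322  0.0213]
knob 215 [0.58323241 0.3212554  0.25624119] [0.56231257 0.30126916 0.2250481 ] [0.60078095 0.3388079  0.26116774]
ball 171 [0.45455235 0.12463089 0.24817358] [0.43903446 0.11224126 0.22523132] [0.47213257 0.1397598  0.25768268]
[[     0      0    640    400 254559]
 [   258    197     22     71    885]
 [   231    235     29     27    336]
 [   182    237     22     17    193]
 [   210    253      3      3      9]
 [   215    254      3      3      9]
 [   226    256      3      3      9]]
((0.5421473383903503, 0.22295121848583221), (0.2683030664920807, 0.18075720965862274), 78.31617736816406) 1441
[414 191  16  11 115] [422. 195.] [ 0.6078 -0.2821  0.0467] [ 0.6199 -0.2666  0.0677] ((0.6115142703056335, -0.28584715723991394), (0.02845374122262001, 0.029944004490971565), 22.34935188293457)
[367 196  17  12 183] [375. 202.] [ 0.595  -0.1603  0.039 ] [ 0.611  -0.1388  0.0464] ((0.5961109399795532, -0.1602054238319397), (0.04160138964653015, 0.02943531982600689), 86.34125518798828)
[417 227  20  18 189] [427. 235.] [ 0.5024 -0.2911  0.0394] [ 0.5242 -0.2682  0.0511] ((0.5017984509468079, -0.29279589653015137), (0.02654278837144375, 0.04402614384889603), 45.06231689453125)
[404 273  17  18 148] [412. 282.] [ 0.381  -0.2503  0.0292] [ 0.404  -0.2284  0.0401] ((0.3801099956035614, -0.25110936164855957), (0.025581277906894684, 0.043337758630514145), 49.92247772216797)
```

View pics/c1.png

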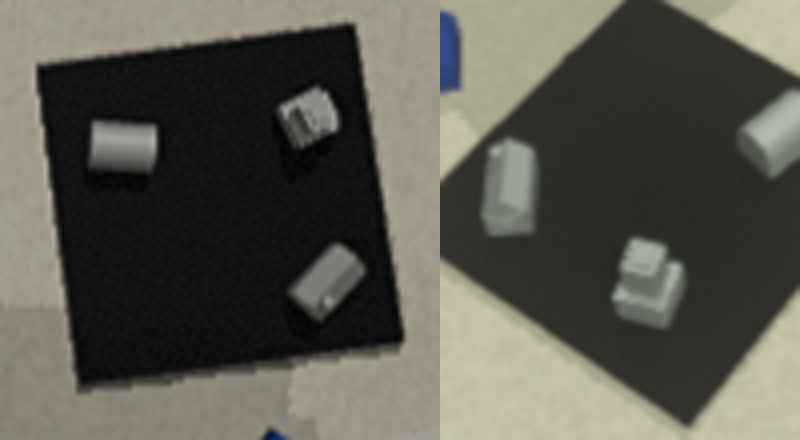

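The top-view crop shows a hall at the left (top image 375,201), a stepped tower at the upper right (422,194) and a house at the lower right (427,236). Next I move above the knob.

servo_tool:
  deltas:
    - [60, 0, 0, -32, 0, 0, 6.9]
    - [60, 0, 0, -32, 0, 0, 6.9]
    - [60, 0, 0, -32, 0, 0, 6.9]
    - [60, 0, 0, -32, 0, 0, 6.9]
    - [60, 0, 0, 0, 0, 0, 6.9]
    - [60, 0, 0, 0, 0, 0, 6.9]
    - [60, 0, 0, 0, 0, 0, 6.9]
    - [60, 0, 0, 0, 0, 0, 6.9]
    - [60, 0, 0, 0, 0, 0, 6.9]
    - [60, 0, 0, 0, 0, 0, 6.9]
    - [60, 0, 0, 0, 0, 0, 6.9]

```text
clock: 1.02
tool_pos: [0.2824, 0.5851, 0.3807]
ee_rot: [-180.0, 0.1, 78.0]
contact_force: [0.3, -0.4, -0.1]
gripper_width: 0.705
grip_force: 0.0
```

servo_tool:
  deltas:
    - [60, -16.4, 29, 0, 0, 0, 0]
    - [60, -16.4, 29, 0, 0, 0, 0]
    - [60, -16.4, 29, 0, 0, 0, 0]
    - [60, -16.4, 29, 0, 0, 0, 0]
    - [60, -16.4, 29, 0, 0, 0, 0]
    - [60, -16.4, 29, 0, 0, 0, 0]
    - [60, -16.4, 29, 0, 0, 0, 0]
    - [60, -16.4, 29, 0, 0, 0, 0]
    - [60, -16.4, 29, 0, 0, 0, 0]
    - [60, -16.4, 29, 0, 0, 0, 0]
    - [60, -16.4, 29, 0, 0, 0, 0]
    - [60, -16.4, 29, 0, 0, 0, 0]

```text
clock: 2.02
tool_pos: [0.5844, 0.321, 0.3809]
ee_rot: [-180.0, 0.0, 78.3]
contact_force: [0.1, 0.2, -0.4]
gripper_width: 0.704
grip_force: 0.0
```

servo_tool:
  deltas:
    - [60, 0, 0, 0, 0, 0, 0]
    - [60, 0, 0, 0, 0, 0, 0]
    - [60, 0, 0, 0, 0, 0, 0]

```text
clock: 2.27
tool_pos: [0.5831, 0.3227, 0.3807]
ee_rot: [-179.9, 0.0, 78.3]
contact_force: [-0.2, 1.4, 0.6]
gripper_width: 0.704
grip_force: 0.0
```

Run:
```python
from h import *
p,d,W=grab('wrist'); cv2.imwrite('pics/w1.png',p); np.save('w1.npy',W)
m=(W[...,2]>.248)&(W[...,2]<.27)&(np.hypot(W[...,0]-.583,W[...,1]-.32)<.04)
n,l,st,c=cv2.connectedComponentsWithStats(m.astype(np.uint8)); print(st)
i=1+np.argmax(st[1:,4]);Q=W[l==i]
print(cv2.minEnclosingCircle(Q[:,:2].astype(np.float32)),Q.mean(0),np.median(Q[:,2]))
m=(W[...,2]>.23)&(W[...,2]<.27)&(np.hypot(W[...,0]-.4545,W[...,1]-.125)<.04)
if m.sum():
  Q=W[m];A=np.c_[2*Q,np.ones(len(Q))];s=np.linalg.lstsq(A,(Q**2).sum(1),rcond=None)[0];print('ball',s,np.sqrt(s[3]+s[:3]@s[:3]),len(Q))
W=np.load('top0.npy');m=(W[...,2]>.24)&(W[...,2]<.27)&(np.hypot(W[...,0]-.4545,W[...,1]-.125)<.02)
Q=W[m];A=np.c_[2*Q,np.ones(len(Q))];s=np.linalg.lstsq(A,(Q**2).sum(1),rcond=None)[0];print('ball',s,np.sqrt(s[3]+s[:3]@s[:3]),len(Q))
```

```text
[[     0      0    640    400 254650]
 [   304    171     42     41   1350]]
((0.5838783979415894, 0.32869061827659607), 0.014986619353294373) [0.58415478 0.32988471 0.25685251] 0.2571719081678347
ball [ 0.45253728  0.12719189  0.24050395 -0.27862341] 0.01365656461288054 149
```

View pics/w1.png

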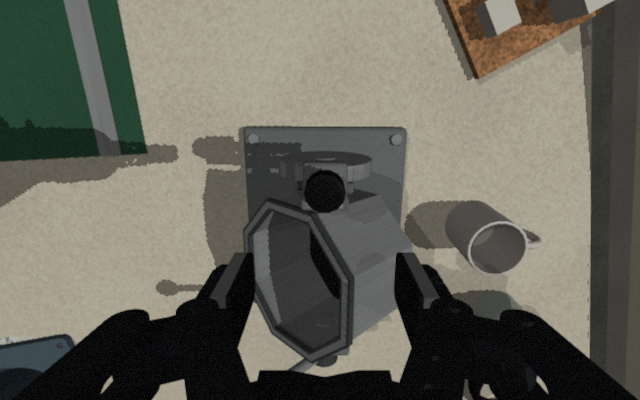

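The wrist view shows the knob at (325,191), square to the base, with the barrel tipped to the left. I descend onto the knob, close and lift.

servo_tool:
  deltas:
    - [55, 5.4, 0, 20, 0, 0, 0]
    - [55, 0, 0, 30, 0, 0, 0]
    - [55, 0, 0, 30, 0, 0, 0]
    - [55, 0, 0, 25, 0, 0, 0]
    - [55, 0, 0, 15, 0, 0, 0]
    - [55, 0, 0, 7, 0, 0, 0]
    - [55, 0, 0, 0, 0, 0, 0]
    - [55, 0, 0, 0, 0, 0, 0]

```text
clock: 2.98
tool_pos: [0.5845, 0.3285, 0.2551]
ee_rot: [180.0, -0.0, 78.4]
contact_force: [0.0, -0.4, 0.3]
gripper_width: 0.643
grip_force: 0.0
```

servo_tool:
  deltas:
    - [20, 0, 0, 0, 0, 0, 0]
    - [20, 0, 0, 0, 0, 0, 0]
    - [20, 0, 0, 0, 0, 0, 0]
    - [20, 0, 0, 0, 0, 0, 0]
    - [20, 0, 0, 0, 0, 0, 0]
    - [20, 0, 0, 0, 0, 0, 0]
  squeeze: 60

```text
clock: 3.48
tool_pos: [0.5843, 0.3283, 0.2562]
ee_rot: [-180.0, -0.1, 78.4]
contact_force: [-4.0, 0.1, 6.1]
gripper_width: 0.329
grip_force: 59.0
```

servo_tool:
  deltas:
    - [20, 0, 0, -4, 0, 0, 0]
    - [20, 0, 0, -4, 0, 0, 0]
    - [20, 0, 0, -4, 0, 0, 0]
    - [20, 0, 0, -3, 0, 0, 0]
    - [20, 0, 0, -2, 0, 0, 0]
    - [20, 0, 0, 0, 0, 0, 0]
    - [20, 0, 0, 0, 0, 0, 0]
    - [20, 0, 0, 0, 0, 0, 0]

```text
clock: 4.15
tool_pos: [0.5844, 0.3282, 0.2719]
ee_rot: [-180.0, -0.1, 78.4]
contact_force: [-3.1, 2.8, -0.2]
gripper_width: 0.328
grip_force: 64.1
```

servo_tool:
  deltas:
    - [20, 0, 0, -2, 0, 0, 0]
    - [20, 0, 0, -1, 0, 0, 0]
    - [20, 0, 0, 0, 0, 0, 0]
    - [20, 0, 0, 0, 0, 0, 0]

```text
clock: 4.48
tool_pos: [0.5843, 0.3282, 0.2724]
ee_rot: [-180.0, 0.0, 78.4]
contact_force: [2.2, 6.2, -13.4]
gripper_width: 0.328
grip_force: 62.6
```

servo_tool:
  deltas:
    - [20, 0, 0, 2.5, 0, 0, 0]
    - [20, 0, 0, 0, 0, 0, 0]
    - [60, 0, 0, 0, 0, 0, 0]
    - [60, 0, 0, 0, 0, 0, 0]
    - [60, 0, 0, 0, 0, 0, 0]
    - [60, 0, 0, 0, 0, 0, 0]
    - [60, 0, 0, -20, 0, 0, 0]
    - [60, 0, 0, -35, 0, 0, 0]
    - [60, 0, 0, -35, 0, 0, 0]
    - [60, 0, 0, -20, 0, 0, 0]
    - [60, 0, 0, 0, 0, 0, 0]
    - [60, 0, 0, 0, 0, 0, 0]

```text
clock: 5.48
tool_pos: [0.5855, 0.3271, 0.3833]
ee_rot: [179.9, -0.1, 78.3]
contact_force: [0.7, 0.1, -0.2]
gripper_width: 0.699
grip_force: 0.0
```

```bash
cat >> h.py <<'E'
def knob(W):
    m=(W[...,2]>.246)&(W[...,2]<.30)&(np.hypot(W[...,0]-.584,W[...,1]-.328)<.03)
    Q=W[m]; print('knob',np.median(Q,0).round(4),len(Q),cv2.minEnclosingCircle(Q[:,:2].astype(np.float32)))
E
python3 - <<'E'
from h import *
p,d,W=grab('wrist');knob(np.load('w1.npy'));knob(W);print(arm.get_obs()['tool_pos'],arm.get_obs()['ee_rot'],arm.get_obs()['qpos'])
E
```

```text
knob [0.5842 0.3302 0.2572] 1372 ((0.5838783979415894, 0.32869061827659607), 0.014986619353294373)
knob [0.5844 0.3308 0.2728] 1541 ((0.5839244723320007, 0.3286055624485016), 0.015047050081193447)
[0.58479055 0.32700035 0.38160263] [1.79986313e+02 1.64545573e-02 7.82965611e+01] [-47.14075588  28.56297853  22.03714816  76.40123311 -10.585848
  77.03934876 -36.87293381]
```

servo_tool:
  deltas:
    - [60, 0, 0, 0, 0, 0, -7.1]
    - [60, 0, 0, 0, 0, 0, -7.1]
    - [60, 0, 0, 0, 0, 0, -7.1]
    - [60, 0, 0, 0, 0, 0, -7.1]
    - [60, 0, 0, 0, 0, 0, -7.1]
    - [60, 0, 0, 0, 0, 0, -7.1]
    - [60, 0, 0, 0, 0, 0, -7.1]
    - [60, 0, 0, 0, 0, 0, -7.1]
    - [60, 0, 0, 0, 0, 0, -7.1]
    - [60, 0, 0, 0, 0, 0, -7.1]
    - [60, 0, 0, 0, 0, 0, -7.1]
    - [60, 0, 0, 0, 0, 0, -7.1]

```text
clock: 6.53
tool_pos: [0.5841, 0.327, 0.3797]
ee_rot: [-179.8, -0.1, 163.9]
contact_force: [-0.4, 0.9, 0.4]
gripper_width: 0.701
grip_force: 0.0
```

servo_tool:
  deltas:
    - [60, 0, 0, 0, 0, 0, -4.9]
    - [60, 0, 0, 0, 0, 0, 0]
    - [60, 11.2, -27.6, 0, 0, 0, 0]
    - [60, 11.2, -27.6, 0, 0, 0, 0]
    - [60, 11.2, -27.6, 0, 0, 0, 0]
    - [60, 11.2, -27.6, 0, 0, 0, 0]
    - [60, 11.2, -27.6, 0, 0, 0, 0]
    - [60, 11.2, -27.6, 0, 0, 0, 0]
    - [60, 11.2, -27.6, 0, 0, 0, 0]
    - [60, 11.2, -27.6, 0, 0, 0, 0]
    - [60, 0, 0, 0, 0, 0, 0]
    - [60, 0, 0, 0, 0, 0, 0]

```text
clock: 7.53
tool_pos: [0.4519, 0.1278, 0.3814]
ee_rot: [-180.0, -0.0, 168.2]
contact_force: [0.3, 0.6, 0.4]
gripper_width: 0.7
grip_force: 0.0
```

```bash
cat >> h.py <<'E'
def ball(W,c):
    m=(np.linalg.norm(W-np.array(c),axis=-1)<.022)&(W[...,2]>c[2]-.002)
    Q=W[m];A=np.c_[2*Q,np.ones(len(Q))];s=np.linalg.lstsq(A,(Q**2).sum(1),rcond=None)[0];print('ball',s[:3].round(4),np.sqrt(s[3]+s[:3]@s[:3]),len(Q),Q[:,2].max())
E
python3 - <<'E'
from h import *
p,d,W=grab('wrist');ball(W,(.4528,.1285,.238));print(arm.get_obs()['tool_pos'],arm.get_obs()['ee_rot'],arm.get_obs()['qpos'])
E
```

```text
ball [0.4512 0.1295 0.2388] 0.014619931821472011 1194 0.2545553352229541
[0.45238985 0.12915589 0.3814278 ] [ 1.79992071e+02 -2.94194423e-02  1.68286488e+02] [-27.00870133   5.5177923    6.08354512 104.96308378  -0.64712738
  69.57169064  57.55944276]
```

servo_tool:
  deltas:
    - [55, 0, 0, 35, 0, 0, 0]
    - [55, 0, 0, 35, 0, 0, 0]
    - [55, 0, 0, 35, 0, 0, 0]
    - [55, 0, 0, 20, 0, 0, 0]
    - [55, 0, 0, 10, 0, 0, 0]
    - [55, 0, 0, 4, 0, 0, 0]
    - [55, 0, 0, 0, 0, 0, 0]
    - [20, 0, 0, 0, 0, 0, 0]
    - [20, 0, 0, 0, 0, 0, 0]
    - [20, 0, 0, 0, 0, 0, 0]
    - [20, 0, 0, 0, 0, 0, 0]
    - [20, 0, 0, 0, 0, 0, 0]
  squeeze: 50

```text
clock: 8.58
tool_pos: [0.4531, 0.128, 0.2443]
ee_rot: [-180.0, 0.1, 168.4]
contact_force: [-2.2, -4.1, 6.3]
gripper_width: 0.327
grip_force: 48.7
```

servo_tool:
  deltas:
    - [20, 0, 0, 0, 0, 0, 0]
    - [20, 0, 0, 0, 0, 0, 0]

```text
clock: 8.75
tool_pos: [0.4531, 0.1279, 0.2443]
ee_rot: [-180.0, 0.1, 168.4]
contact_force: [-2.0, -4.9, 6.1]
gripper_width: 0.319
grip_force: 48.7
```

servo_tool:
  deltas:
    - [20, -8.1, 0, -7.4, 0, 0, 0]
    - [20, -8.6, 0, -6.6, 0, 0, 0]
    - [20, -9.2, 0, -5.9, 0, 0, 0]
    - [20, -9.7, 0, -5.0, 0, 0, 0]
    - [20, -10, 0, -4.2, 0, 0, 0]
    - [20, -10.4, 0, -3.2, 0, 0, 0]
    - [20, -10.7, 0, -2.4, 0, 0, 0]
    - [20, -10.8, 0, -1.4, 0, 0, 0]
    - [20, -10.9, 0, -0.5, 0, 0, 0]
    - [20, -2, 0, 0, 0, 0, 0]
    - [20, 0, 0, 0, 0, 0, 0]
    - [20, 0, 0, 0, 0, 0, 0]

```text
clock: 9.75
tool_pos: [0.5415, 0.1113, 0.2801]
ee_rot: [180.0, 0.0, 168.4]
contact_force: [-0.7, -0.4, 0.0]
gripper_width: 0.233
grip_force: 0.0
```

servo_tool:
  deltas:
    - [60, 0, 0, 0, 0, 0, 0]
    - [60, 0, 0, 0, 0, 0, 0]
    - [60, 0, 0, -30, 0, 0, 0]
    - [60, 0, 0, -35, 0, 0, 0]
    - [60, 0, 0, -20, 0, 0, 0]
    - [60, 0, 0, -15, 0, 0, 0]
    - [60, 0, 0, 0, 0, 0, 0]
    - [60, 0, 0, 0, 0, 0, 0]

```text
clock: 10.42
tool_pos: [0.5412, 0.1113, 0.3799]
ee_rot: [180.0, 0.1, 168.5]
contact_force: [-0.3, 0.2, -1.1]
gripper_width: 0.7
grip_force: 0.0
```

Run:
```python
from h import *
p,d,W=grab('wrist');cv2.imwrite('pics/w2.png',p);np.save('w2.npy',W);print(arm.get_obs()['tool_pos'],arm.get_obs()['ee_rot'])
p,d,W=grab('top');knob(W)
```

```text
[0.54067168 0.11109193 0.37877225] [-1.79984621e+02 -3.88605637e-02  1.68448665e+02]
knob [nan nan nan] 0 ((0.0, 0.0), 0.0)
  return _methods._mean(a, axis=axis, dtype=dtype,
  ret = um.true_divide(
```

View pics/w2.png

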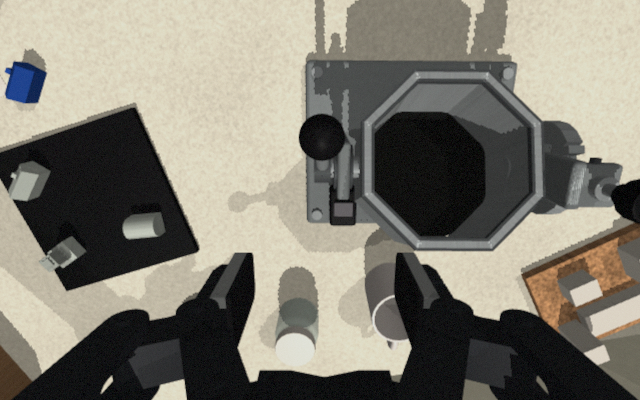

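The barrel is swung most of the way, with the ball at (322,137), still a little short of upright. I measure it.

Run:
```python
from h import *
W=np.load('w2.npy');c=W[137,322];print(c);ball(W,c-np.array([0,0,.013]))
O=np.array([.5617,.2203]);y=np.radians(-11.65);X=np.array([np.cos(y),np.sin(y)]);Y=np.array([-X[1],X[0]])
p=c[:2]-O;print(p@X,p@Y)
```

```text
[0.49390216 0.12061244 0.28232485]
ball [0.4954 0.1201 0.2673] 0.014580099955924061 1690 0.28315623581530913
-0.04627098396757394 -0.1113245407288912
```

servo_tool:
  deltas:
    - [55, 23, 0, 0, 0, 0, 0]
    - [55, 23, 0, 0, 0, 0, 0]
    - [55, 0, 0, 35, 0, 0, 0]
    - [55, 0, 0, 35, 0, 0, 0]
    - [55, 0, 0, 25, 0, 0, 0]
    - [55, 0, 0, 13, 0, 0, 0]
    - [55, 0, 0, 0, 0, 0, 0]
    - [20, 0, 0, 0, 0, 0, 0]
    - [20, 0, 0, 0, 0, 0, 0]
    - [20, 0, 0, 0, 0, 0, 0]
    - [20, 0, 0, 0, 0, 0, 0]
    - [20, 0, 0, 0, 0, 0, 0]
  squeeze: 80

```text
clock: 11.52
tool_pos: [0.4962, 0.1188, 0.2725]
ee_rot: [-179.9, 0.0, 168.4]
contact_force: [-2.5, -4.7, 3.4]
gripper_width: 0.311
grip_force: 78.5
```

servo_tool:
  deltas:
    - [20, 0, 0, 0, 0, 0, 0]
    - [20, 0, 0, 0, 0, 0, 0]
    - [20, -5.3, 0, -1.7, 0, 0, 0]
    - [20, -5.3, 0, -1.7, 0, 0, 0]
    - [20, -5.5, 0, -1.3, 0, 0, 0]
    - [20, -5.5, 0, -1.2, 0, 0, 0]
    - [20, -5.6, 0, -0.8, 0, 0, 0]
    - [20, -5.6, 0, -0.7, 0, 0, 0]
    - [20, -5.5, 0, -0.3, 0, 0, 0]
    - [20, -5.5, 0, -0.2, 0, 0, 0]
    - [20, -2.5, 0, 0, 0, 0, 0]
    - [20, 0, 0, 0, 0, 0, 0]

```text
clock: 12.52
tool_pos: [0.5395, 0.1097, 0.2783]
ee_rot: [-179.8, -0.3, 168.3]
contact_force: [-4.0, -3.4, -6.8]
gripper_width: 0.306
grip_force: 85.1
```

servo_tool:
  deltas:
    - [20, -2, 0, 0, 0, 0, 0]
    - [20, -2, 0, 0, 0, 0, 0]
    - [20, 0, 0, 0, 0, 0, 0]
    - [20, 0, 0, 0, 0, 0, 0]

```text
clock: 12.85
tool_pos: [0.5428, 0.109, 0.2783]
ee_rot: [-179.8, -0.3, 168.3]
contact_force: [-6.4, -2.1, -3.9]
gripper_width: 0.305
grip_force: 85.6
```

servo_tool:
  deltas:
    - [20, -2, 0, 0, 0, 0, 0]
    - [20, -2, 0, 0, 0, 0, 0]
    - [20, 0, 0, 0, 0, 0, 0]
    - [20, 0, 0, 0, 0, 0, 0]

```text
clock: 13.18
tool_pos: [0.5463, 0.1083, 0.2782]
ee_rot: [-179.8, -0.4, 168.4]
contact_force: [-8.3, -3.0, -4.3]
gripper_width: 0.303
grip_force: 86.1
```

servo_tool:
  deltas:
    - [60, 0, 0, 0, 0, 0, 0]
    - [60, 0, 0, 0, 0, 0, 0]
    - [60, 0, 0, 0, 0, 0, 0]
    - [60, 0, 0, -30, 0, 0, 0]
    - [60, 0, 0, -35, 0, 0, 0]
    - [60, 0, 0, -20, 0, 0, 0]
    - [60, 0, 0, -15, 0, 0, 0]
    - [60, 40, 0, 0, 0, 0, 0]
    - [60, 0, 0, 0, 0, 0, 0]
    - [60, 0, 0, 0, 0, 0, 0]

```text
clock: 14.02
tool_pos: [0.5092, 0.1183, 0.3802]
ee_rot: [179.9, 0.1, 168.5]
contact_force: [0.4, 0.3, 0.7]
gripper_width: 0.704
grip_force: 0.0
```

Run:
```python
from h import *
p,d,W=grab('wrist');o=arm.get_obs();print(o['tool_pos'],o['ee_rot']);cv2.imwrite('pics/w3.png',p);np.save('w3.npy',W)
v,u=np.unravel_index(np.nanargmax(np.where(np.hypot(W[...,0]-.54,W[...,1]-.11)<.04,W[...,2],-1)),(400,640));print(u,v,W[v,u])
ball(W,(.54,.1103,.275))
m=(np.abs(W[...,2]-.2)<.012)&(np.hypot(W[...,0]-.5617,W[...,1]-.2203)<.095)
Q=W[m];print(len(Q),np.linalg.lstsq(np.c_[Q[:,:2]-[.5617,.2203],np.ones(len(Q))],Q[:,2],rcond=None)[0],cv2.minEnclosingCircle(Q[:,:2].astype(np.float32)))
```

```text
[0.51028415 0.11786842 0.38026714] [1.79922350e+02 1.11160884e-01 1.68488731e+02]
234 334 [0.50582729 0.08950711 0.39981639]
ball [0.5359 0.1116 0.2748] 0.014597614822203842 1469 0.29104744439779895
7673 [ 0.00342546 -0.00045947  0.19881856] ((0.5598779916763306, 0.2259354591369629), 0.08938459306955338)
```

servo_tool:
  deltas:
    - [0, -3.8, 27.6, 0, 0, 0, 0]
    - [0, -3.8, 27.6, 0, 0, 0, 0]
    - [0, -3.8, 27.6, 0, 0, 0, 0]
    - [0, -3.8, 27.6, 0, 0, 0, 0]
    - [0, -3.8, 27.6, 0, 0, 0, 0]
    - [0, -3.8, 27.6, 0, 0, 0, 0]
    - [0, -3.8, 27.6, 0, 0, 0, 0]
    - [0, -3.8, 27.6, 0, 0, 0, 0]
    - [0, 0, 0, 30, 0, 0, 0]
    - [0, 0, 0, 30, 0, 0, 0]
    - [0, 0, 0, 20, 0, 0, 0]
    - [0, 0, 0, 0, 0, 0, 0]

```text
clock: 15.07
tool_pos: [0.5832, 0.3267, 0.2944]
ee_rot: [-179.7, -0.3, 168.4]
contact_force: [-1.2, -0.9, -0.2]
gripper_width: 0.004
grip_force: 0.0
```

servo_tool:
  deltas:
    - [0, 0, 0, 3, 0, 0, 0]
    - [0, 0, 0, 3, 0, 0, 0]
    - [0, 0, 0, 3, 0, 0, 0]
    - [0, 0, 0, 3, 0, 0, 0]
    - [0, 0, 0, 3, 0, 0, 0]
    - [0, 0, 0, 3, 0, 0, 0]
    - [0, 0, 0, 2, 0, 0, 0]
    - [0, 0, 0, 0, 0, 0, 0]

```text
clock: 15.73
tool_pos: [0.5843, 0.3277, 0.2802]
ee_rot: [180.0, 0.0, 168.4]
contact_force: [-1.9, -1.7, 5.4]
gripper_width: -0.001
grip_force: 2.4
```

servo_tool:
  deltas:
    - [0, 0, 0, 2, 0, 0, 0]
    - [0, 0, 0, 0, 0, 0, 0]
    - [0, 0, 0, 0, 0, 0, 0]

```text
clock: 15.98
tool_pos: [0.5844, 0.3277, 0.2801]
ee_rot: [179.9, 0.1, 168.4]
contact_force: [-4.7, -3.9, 14.3]
gripper_width: -0.001
grip_force: 7.2
```

servo_tool:
  deltas:
    - [60, 0, 0, -30, 0, 0, 0]
    - [60, 0, 0, -35, 0, 0, 0]
    - [60, 0, 0, -35, 0, 0, 0]
    - [60, 20, -10, 0, 0, 0, 0]
    - [60, 20, -10, 0, 0, 0, 0]
    - [60, 0, 0, 0, 0, 0, 0]
    - [60, 0, 0, 0, 0, 0, 0]

```text
clock: 16.57
tool_pos: [0.5404, 0.3161, 0.3778]
ee_rot: [180.0, 0.0, 168.5]
contact_force: [-0.9, 0.9, 0.4]
gripper_width: 0.706
grip_force: 0.0
```

Run:
```python
from h import *
p,d,W=grab('wrist');o=arm.get_obs();print(o['tool_pos'],o['ee_rot'],o['qpos']);cv2.imwrite('pics/w4.png',p);knob(W)
p,d,W=grab('top')
m=(W[...,2]>.022)&(W[...,1]<-.05)&(W[...,1]>-.36)&(W[...,0]>.3)&(W[...,0]<.72)
n,l,st,c=cv2.connectedComponentsWithStats(m.astype(np.uint8))
for i in range(1,n):
    if st[i,4]>20:
        P=W[l==i]; print(st[i],P.mean(0).round(4),P.max(0).round(4),cv2.minAreaRect(P[:,:2].astype(np.float32)))
```

```text
[0.54115223 0.3160683  0.37749965] [1.79982023e+02 3.09610120e-02 1.68443199e+02] [-36.81154981  22.81217124   3.39437458  83.22293794  -1.35890212
  73.97052618  45.13558324]
knob [0.5802 0.3287 0.2571] 1306 ((0.5828797221183777, 0.32881927490234375), 0.015205341391265392)
[414 187  16  15 138] [ 0.6106 -0.2826  0.0462] [ 0.631  -0.2669  0.067 ] ((0.6119725108146667, -0.2853374183177948), (0.029702339321374893, 0.030821314081549644), 22.302413940429688)
[367 196  17  12 184] [ 0.5949 -0.1602  0.0393] [ 0.6113 -0.1385  0.047 ] ((0.5961586833000183, -0.1600148230791092), (0.04200805351138115, 0.029609469696879387), 87.50682830810547)
[417 227  20  18 186] [ 0.5021 -0.2912  0.0398] [ 0.524  -0.2686  0.0511] ((0.5018993616104126, -0.2928771376609802), (0.026212092489004135, 0.044806838035583496), 43.39423370361328)
[404 274  17  17 150] [ 0.3806 -0.2501  0.0293] [ 0.4013 -0.2289  0.0391] ((0.3797115683555603, -0.2515771687030792), (0.025389209389686584, 0.043155744671821594), 48.521278381347656)
```

servo_tool:
  deltas:
    - [70, 0, 0, 0, 0, 0, 6.75]
    - [70, 0, 0, 0, 0, 0, 6.75]
    - [70, 0, 0, 0, 0, 0, 6.75]
    - [70, 0, 0, 0, 0, 0, 6.75]
    - [70, 0, 0, 0, 0, 0, 6.75]
    - [70, 0, 0, 0, 0, 0, 6.75]
    - [70, 0, 0, 0, 0, 0, 6.75]
    - [70, 0, 0, 0, 0, 0, 6.75]
    - [70, 0, 0, 0, 0, 0, 6.75]
    - [70, 0, 0, 0, 0, 0, 6.75]
    - [70, 0, 0, 0, 0, 0, 6.75]
    - [70, 0, 0, 0, 0, 0, 6.75]

```text
clock: 17.67
tool_pos: [0.5418, 0.3161, 0.3768]
ee_rot: [180.0, 0.0, 87.1]
contact_force: [0.1, -0.6, 0.2]
gripper_width: 0.817
grip_force: 0.0
```

servo_tool:
  deltas:
    - [70, -39.4, 6.3, 0, 0, 0, 0]
    - [70, -39.4, 6.3, 0, 0, 0, 0]
    - [70, -39.4, 6.3, 0, 0, 0, 0]
    - [70, -39.4, 6.3, 0, 0, 0, 0]
    - [70, -39.4, 6.3, 0, 0, 0, 0]
    - [70, -39.4, 6.3, 0, 0, 0, 0]
    - [70, -39.4, 6.3, 0, 0, 0, 0]
    - [70, -39.4, 6.3, 0, 0, 0, 0]
    - [70, -39.4, 6.3, 0, 0, 0, 0]
    - [70, -39.4, 6.3, 0, 0, 0, 0]
    - [70, -39.4, 6.3, 0, 0, 0, 0]
    - [70, -39.4, 6.3, 0, 0, 0, 0]

```text
clock: 18.67
tool_pos: [0.5959, -0.162, 0.3771]
ee_rot: [180.0, 0.0, 87.4]
contact_force: [0.9, 0.5, 1.4]
gripper_width: 0.827
grip_force: 0.0
```

servo_tool:
  deltas:
    - [70, 0, 0, 30, 0, 0, 0]
    - [70, 0, 0, 30, 0, 0, 0]
    - [70, 0, 0, 30, 0, 0, 0]
    - [70, 0, 0, 30, 0, 0, 0]
    - [70, 0, 0, 0, 0, 0, 0]
    - [70, 0, 0, 0, 0, 0, 0]
    - [70, 0, 0, 0, 0, 0, 0]

```text
clock: 19.25
tool_pos: [0.5965, -0.1604, 0.2589]
ee_rot: [179.9, 0.1, 87.4]
contact_force: [1.6, 0.2, 0.9]
gripper_width: 0.818
grip_force: 0.0
```

```bash
cat >> h.py <<'E'
def cast(W,zmin=.022):
    m=(W[...,2]>zmin)&(W[...,2]<.075)&(W[...,1]<-.03)&(W[...,1]>-.42)&(W[...,0]>.3)&(W[...,0]<.75)
    n,l,st,c=cv2.connectedComponentsWithStats(m.astype(np.uint8))
    for i in range(1,n):
        if st[i,4]>80:
            P=W[l==i]; r=cv2.minAreaRect(P[:,:2].astype(np.float32));print(st[i],np.round(P[:,2].max(),4),np.round(r[0],4),np.round(r[1],4),round(r[2],1))
E
python3 - <<'E'
from h import *
p,d,W=grab('wrist');o=arm.get_obs();print(o['tool_pos'],o['ee_rot'],o['qpos']);cv2.imwrite('pics/w5.png',p);cast(W);cast(W,.03)
E
```

```text
[ 0.59684934 -0.16037522  0.25952831] [1.79800542e+02 5.59277775e-02 8.74246515e+01] [ -8.21784762  28.90937413  26.83749228  94.3422992  -14.58090459
  60.03161677  20.45300397]
[470 103  12  56 379] 0.0264 [ 0.7456 -0.1294] [0.0534 0.0087] 89.9
[ 308  146   33   47 1355] 0.0437 [ 0.5962 -0.1586] [0.0424 0.03  ] 84.6
[106 239  47  38 893] 0.0378 [ 0.3807 -0.2489] [0.0261 0.0444] 51.0
[ 247  258   48   44 1154] 0.0493 [ 0.5328 -0.2798] [0.0269 0.0444] 49.5
[ 326  261   36   45 1014] 0.0632 [ 0.6121 -0.2833] [0.0305 0.0311] 24.8
[268 365  36   7 107] 0.0253 [ 0.5391 -0.4033] [0.0053 0.0426] 81.9
[ 309  147   31   46 1304] 0.0437 [ 0.5962 -0.1586] [0.0423 0.0294] 84.5
[106 247  39  28 342] 0.0378 [ 0.3807 -0.2489] [0.0143 0.0435] 58.9
[247 261  47  41 997] 0.0493 [ 0.5328 -0.2798] [0.0269 0.0444] 49.5
[326 264  36  42 902] 0.0632 [ 0.612  -0.2833] [0.0303 0.0311] 24.3
```

View pics/w5.png

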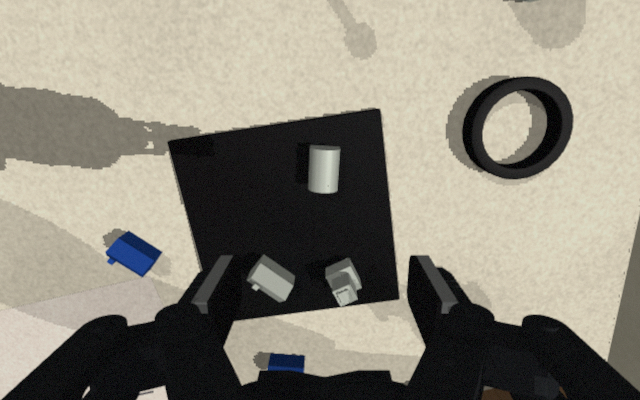

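The house has been knocked to about (270,278), now at (0.533,-0.280). The hall is at (324,168) and the tower at (344,280). I take the hall first.

servo_tool:
  deltas:
    - [70, 1.5, -0.5, 35, 0, 0, 2.8]
    - [70, 0, 0, 40, 0, 0, 0]
    - [70, 0, 0, 40, 0, 0, 0]
    - [70, 0, 0, 40, 0, 0, 0]
    - [70, 0, 0, 35, 0, 0, 0]
    - [70, 0, 0, 20, 0, 0, 0]
    - [70, 0, 0, 12, 0, 0, 0]
    - [70, 0, 0, 0, 0, 0, 0]
    - [15, 0, 0, 0, 0, 0, 0]
    - [15, 0, 0, 0, 0, 0, 0]
    - [15, 0, 0, 0, 0, 0, 0]
    - [15, 0, 0, 0, 0, 0, 0]
  squeeze: 50

```text
clock: 20.3
tool_pos: [0.5966, -0.1586, 0.0375]
ee_rot: [179.8, 0.0, 84.6]
contact_force: [-1.5, 1.6, 7.4]
gripper_width: 0.334
grip_force: 50.7
```

servo_tool:
  deltas:
    - [15, 0, 0, 0, 0, 0, 0]
    - [15, 0, 0, 0, 0, 0, 0]
    - [15, 0, 0, 0, 0, 0, 0]
    - [15, 0, 0, -20, 0, 0, 0]
    - [15, 0, 0, -20, 0, 0, 0]

```text
clock: 20.72
tool_pos: [0.5944, -0.158, 0.0759]
ee_rot: [-179.9, -0.0, 84.6]
contact_force: [0.2, -1.0, -0.8]
gripper_width: 0.338
grip_force: 49.7
```

servo_tool:
  deltas:
    - [15, 0, 0, -35.5, 0, 0, 0]
    - [15, 0, 0, -35.5, 0, 0, 0]
    - [15, 0, 0, -35.5, 0, 0, 0]
    - [15, 0, 0, -35.5, 0, 0, 0]
    - [15, 0, 0, -35.5, 0, 0, 0]
    - [15, 0, 0, -35.5, 0, 0, 0]
    - [15, 0, 0, -35.5, 0, 0, 0]
    - [15, 0, 0, -35.5, 0, 0, 0]

```text
clock: 21.38
tool_pos: [0.5943, -0.1582, 0.3621]
ee_rot: [179.9, -0.0, 84.6]
contact_force: [0.8, 0.3, -0.6]
gripper_width: 0.335
grip_force: 49.7
```

servo_tool:
  deltas:
    - [15, 34.4, -7.1, 0, 0, 0, 0]
    - [15, 34.4, -7.1, 0, 0, 0, 0]
    - [15, 34.4, -7.1, 0, 0, 0, 0]
    - [15, 34.4, -7.1, 0, 0, 0, 0]
    - [15, 34.4, -7.1, 0, 0, 0, 0]
    - [15, 34.4, -7.1, 0, 0, 0, 0]
    - [15, 34.4, -7.1, 0, 0, 0, 0]
    - [15, 34.4, -7.1, 0, 0, 0, 0]
    - [15, 34.4, -7.1, 0, 0, 0, 0]
    - [15, 34.4, -7.1, 0, 0, 0, 0]
    - [15, 0, 0, 0, 0, 0, 0]
    - [15, 0, 0, 0, 0, 0, 0]

```text
clock: 22.38
tool_pos: [0.5555, 0.1938, 0.3597]
ee_rot: [-180.0, -0.1, 84.9]
contact_force: [0.2, -0.7, -0.6]
gripper_width: 0.334
grip_force: 49.7
```

servo_tool:
  deltas:
    - [15, 0, 0, 38, 0, 0, 0]
    - [15, 0, 0, 38, 0, 0, 0]
    - [15, 0, 0, 38, 0, 0, 0]
    - [15, 0, 0, 38, 0, 0, 0]
    - [15, 0, 0, 30, 0, 0, 0]
    - [15, 0, 0, 18, 0, 0, 0]
    - [15, 0, 0, 5, 0, 0, 0]
    - [15, 0, 0, 0, 0, 0, 0]
    - [50, 0, 0, 0, 0, 0, 0]
    - [50, 0, 0, 0, 0, 0, 0]
    - [50, 0, 0, 0, 0, 0, 0]
    - [50, 0, 0, 0, 0, 0, 0]

```text
clock: 23.38
tool_pos: [0.559, 0.192, 0.157]
ee_rot: [179.7, -0.2, 84.6]
contact_force: [5.4, 2.3, 4.5]
gripper_width: 0.585
grip_force: 0.0
```

servo_tool:
  deltas:
    - [50, 0, 0, -35, 0, 0, 0]
    - [50, 0, 0, -35, 0, 0, 0]
    - [50, 0, 0, -35, 0, 0, 0]
    - [50, 0, 0, -35, 0, 0, 0]
    - [50, 0, 0, -35, 0, 0, 0]
    - [50, 0, 0, -30, 0, 0, 0]

```text
clock: 23.88
tool_pos: [0.5562, 0.1901, 0.363]
ee_rot: [179.9, -0.1, 84.6]
contact_force: [1.4, 0.7, 0.2]
gripper_width: 0.583
grip_force: 0.0
```

servo_tool:
  deltas:
    - [50, 0, 0, 0, 0, 0, -5.96]
    - [50, 0, 0, 0, 0, 0, -5.96]
    - [50, 0, 0, 0, 0, 0, -5.96]
    - [50, 0, 0, 0, 0, 0, -5.96]
    - [50, 0, 0, 0, 0, 0, -5.96]

```text
clock: 24.3
tool_pos: [0.556, 0.1902, 0.3603]
ee_rot: [180.0, 0.0, 114.7]
contact_force: [-0.6, 0.4, -0.5]
gripper_width: 0.583
grip_force: 0.0
```

servo_tool:
  deltas:
    - [50, -37.9, -12.1, 0, 0, 0, 0]
    - [50, -37.9, -12.1, 0, 0, 0, 0]
    - [50, -37.9, -12.1, 0, 0, 0, 0]
    - [50, -37.9, -12.1, 0, 0, 0, 0]
    - [50, -37.9, -12.1, 0, 0, 0, 0]
    - [50, -37.9, -12.1, 0, 0, 0, 0]
    - [50, -37.9, -12.1, 0, 0, 0, 0]
    - [50, -37.9, -12.1, 0, 0, 0, 0]
    - [50, -37.9, -12.1, 0, 0, 0, 0]
    - [50, -37.9, -12.1, 0, 0, 0, 0]
    - [50, -37.9, -12.1, 0, 0, 0, 0]
    - [50, -37.9, -12.1, 0, 0, 0, 0]

```text
clock: 25.3
tool_pos: [0.6114, -0.2853, 0.3604]
ee_rot: [180.0, 0.0, 114.4]
contact_force: [0.5, 0.1, -0.1]
gripper_width: 0.589
grip_force: 0.0
```

servo_tool:
  deltas:
    - [50, 0, 0, 35, 0, 0, 0]
    - [50, 0, 0, 35, 0, 0, 0]
    - [50, 0, 0, 35, 0, 0, 0]
    - [50, 0, 0, 0, 0, 0, 0]
    - [50, 0, 0, 0, 0, 0, 0]
    - [50, 0, 0, 0, 0, 0, 0]

```text
clock: 25.8
tool_pos: [0.6131, -0.2838, 0.2571]
ee_rot: [179.9, 0.1, 114.4]
contact_force: [0.8, 0.4, 1.2]
gripper_width: 0.586
grip_force: 0.0
```

Run:
```python
from h import *
p,d,W=grab('wrist');o=arm.get_obs();print(o['tool_pos'],o['ee_rot'],o['qpos']);cv2.imwrite('pics/w6.png',p);cast(W)
```

```text
[ 0.61349337 -0.28397106  0.2576753 ] [179.83483776   0.19513656 114.43608109] [  4.85202543  34.74030305  24.96964267  84.86083968 -15.58335631
  63.58458879  57.23731769]
[  78    0   53   60 1568] 0.038 [ 0.3801 -0.2493] [0.026  0.0448] 50.2
[508  53  34  57 459] 0.0266 [ 0.7453 -0.1296] [0.0093 0.0549] 0.0
[ 225  106   47   54 1408] 0.0501 [ 0.5322 -0.2801] [0.0264 0.0439] 49.3
[308 153  31  34 982] 0.0634 [ 0.6118 -0.2833] [0.0297 0.0301] 23.3
[187 230  46  35 767] 0.0378 [ 0.5378 -0.4118] [0.0203 0.044 ] 82.8
```

servo_tool:
  deltas:
    - [50, 1.3, -1.2, 35, 0, 0, 1]
    - [50, 0, 0, 40, 0, 0, 0]
    - [50, 0, 0, 40, 0, 0, 0]
    - [50, 0, 0, 40, 0, 0, 0]
    - [50, 0, 0, 35, 0, 0, 0]
    - [50, 0, 0, 20, 0, 0, 0]
    - [50, 0, 0, 10.5, 0, 0, 0]
    - [50, 0, 0, 0, 0, 0, 0]
    - [15, 0, 0, 0, 0, 0, 0]
    - [15, 0, 0, 0, 0, 0, 0]
    - [15, 0, 0, 0, 0, 0, 0]
    - [15, 0, 0, 0, 0, 0, 0]

```text
clock: 26.85
tool_pos: [0.6128, -0.2835, 0.0368]
ee_rot: [179.8, 0.2, 113.4]
contact_force: [-0.4, 0.9, 8.6]
gripper_width: 0.34
grip_force: 50.5
```

servo_tool:
  deltas:
    - [15, 0, 0, 0, 0, 0, 0]
    - [15, 0, 0, 0, 0, 0, 0]
    - [15, 0, 0, -20, 0, 0, 0]
    - [15, 0, 0, -40, 0, 0, 0]
    - [15, 0, 0, -40, 0, 0, 0]
    - [15, 0, 0, -40, 0, 0, 0]
    - [15, 0, 0, -40, 0, 0, 0]
    - [15, 0, 0, -40, 0, 0, 0]
    - [15, 0, 0, -40, 0, 0, 0]
    - [15, 0, 0, -40, 0, 0, 0]
    - [15, 0, 0, -25, 0, 0, 0]
    - [15, 0, 0, 0, 0, 0, 0]

```text
clock: 27.85
tool_pos: [0.6127, -0.2843, 0.3674]
ee_rot: [179.5, 0.5, 113.4]
contact_force: [0.7, -1.3, -1.0]
gripper_width: 0.337
grip_force: 49.6
```

servo_tool:
  deltas:
    - [15, 35.4, 11.6, 0, 0, 0, 0]
    - [15, 35.4, 11.6, 0, 0, 0, 0]
    - [15, 35.4, 11.6, 0, 0, 0, 0]
    - [15, 35.4, 11.6, 0, 0, 0, 0]
    - [15, 35.4, 11.6, 0, 0, 0, 0]
    - [15, 35.4, 11.6, 0, 0, 0, 0]
    - [15, 35.4, 11.6, 0, 0, 0, 0]
    - [15, 35.4, 11.6, 0, 0, 0, 0]
    - [15, 35.4, 11.6, 0, 0, 0, 0]
    - [15, 35.4, 11.6, 0, 0, 0, 0]
    - [15, 35.4, 11.6, 0, 0, 0, 0]
    - [15, 35.4, 11.6, 0, 0, 0, 0]

```text
clock: 28.85
tool_pos: [0.5686, 0.1642, 0.3591]
ee_rot: [180.0, -0.0, 113.4]
contact_force: [0.8, -0.8, -1.3]
gripper_width: 0.338
grip_force: 49.6
```

servo_tool:
  deltas:
    - [15, 35.4, 11.6, 0, 0, 0, 0]
    - [15, 35.4, 11.6, 0, 0, 0, 0]
    - [15, 0, 0, 0, 0, 0, 0]
    - [15, 0, 0, 0, 0, 0, 0]

```text
clock: 29.18
tool_pos: [0.5613, 0.2398, 0.3585]
ee_rot: [-180.0, -0.1, 113.7]
contact_force: [0.9, -1.0, -0.5]
gripper_width: 0.338
grip_force: 49.6
```

servo_tool:
  deltas:
    - [15, 0, 0, 38, 0, 0, 0]
    - [15, 0, 0, 38, 0, 0, 0]
    - [15, 0, 0, 38, 0, 0, 0]
    - [15, 0, 0, 38, 0, 0, 0]
    - [15, 0, 0, 30, 0, 0, 0]
    - [15, 0, 0, 16, 0, 0, 0]
    - [15, 0, 0, 4, 0, 0, 0]
    - [15, 0, 0, 0, 0, 0, 0]
    - [46, 0, 0, 0, 0, 0, 0]
    - [46, 0, 0, 0, 0, 0, 0]
    - [46, 0, 0, 0, 0, 0, 0]
    - [46, 0, 0, 0, 0, 0, 0]

```text
clock: 30.18
tool_pos: [0.5632, 0.2365, 0.1582]
ee_rot: [179.9, 0.0, 113.4]
contact_force: [-2.8, -2.6, 3.6]
gripper_width: 0.536
grip_force: 0.0
```

servo_tool:
  deltas:
    - [46, 0, 0, -35, 0, 0, 0]
    - [46, 0, 0, -35, 0, 0, 0]
    - [46, 0, 0, -35, 0, 0, 0]
    - [46, 0, 0, -35, 0, 0, 0]
    - [46, 0, 0, -35, 0, 0, 0]
    - [46, 0, 0, -30, 0, 0, 0]

```text
clock: 30.68
tool_pos: [0.5632, 0.2372, 0.3655]
ee_rot: [179.8, -0.0, 113.4]
contact_force: [0.7, 0.3, 0.6]
gripper_width: 0.537
grip_force: 0.0
```

servo_tool:
  deltas:
    - [50, 0, 0, 0, 0, 0, -6.48]
    - [50, 0, 0, 0, 0, 0, -6.48]
    - [50, 0, 0, 0, 0, 0, -6.48]
    - [50, 0, 0, 0, 0, 0, -6.48]

```text
clock: 31.02
tool_pos: [0.563, 0.2373, 0.363]
ee_rot: [179.9, 0.0, 139.7]
contact_force: [-0.4, 1.1, 0.2]
gripper_width: 0.584
grip_force: 0.0
```

servo_tool:
  deltas:
    - [50, -22.4, -29.4, 0, 0, 0, 0]
    - [50, -22.4, -29.4, 0, 0, 0, 0]
    - [50, -22.4, -29.4, 0, 0, 0, 0]
    - [50, -22.4, -29.4, 0, 0, 0, 0]
    - [50, -22.4, -29.4, 0, 0, 0, 0]
    - [50, -22.4, -29.4, 0, 0, 0, 0]
    - [50, -22.4, -29.4, 0, 0, 0, 0]
    - [50, -22.4, -29.4, 0, 0, 0, 0]
    - [50, -22.4, -29.4, 0, 0, 0, 0]
    - [50, -22.4, -29.4, 0, 0, 0, 0]
    - [50, -22.4, -29.4, 0, 0, 0, 0]
    - [50, -22.4, -29.4, 0, 0, 0, 0]

```text
clock: 32.02
tool_pos: [0.537, -0.2076, 0.3629]
ee_rot: [179.9, 0.1, 139.4]
contact_force: [0.6, -0.3, -0.3]
gripper_width: 0.584
grip_force: 0.0
```

servo_tool:
  deltas:
    - [50, -22.4, -29.4, 0, 0, 0, 0]
    - [50, -22.4, -29.4, 0, 0, 0, 0]
    - [50, 0, 0, 35, 0, 0, 0]
    - [50, 0, 0, 35, 0, 0, 0]
    - [50, 0, 0, 35, 0, 0, 0]
    - [50, 0, 0, 0, 0, 0, 0]
    - [50, 0, 0, 0, 0, 0, 0]

```text
clock: 32.6
tool_pos: [0.5322, -0.2793, 0.2566]
ee_rot: [-180.0, -0.1, 139.4]
contact_force: [0.3, -0.3, 0.4]
gripper_width: 0.585
grip_force: 0.0
```

Run:
```python
from h import *
p,d,W=grab('wrist');o=arm.get_obs();print(o['tool_pos'],o['ee_rot'],o['qpos']);cv2.imwrite('pics/w7.png',p);cast(W)
```

```text
[ 0.53330687 -0.28005555  0.25851806] [1.79973029e+02 1.10620408e-01 1.39368146e+02] [  5.1737404   27.13708086  25.04905715  96.68129838 -13.02798082
  58.95962127  83.90593126]
[ 223    0   32   49 1322] 0.0381 [ 0.3813 -0.2506] [0.0257 0.04  ] 50.1
[ 310  148   27   50 1265] 0.0496 [ 0.532 -0.28 ] [0.0258 0.0448] 49.0
[542 217  47  33 360] 0.0263 [ 0.7453 -0.1297] [0.0094 0.0554] 0.1
[213 232  34  32 569] 0.0354 [ 0.5322 -0.4105] [0.0201 0.0343] 85.6
```

servo_tool:
  deltas:
    - [50, 0.8, -0.7, 35, 0, 0, 0]
    - [50, 0, 0, 40, 0, 0, 0]
    - [50, 0, 0, 40, 0, 0, 0]
    - [50, 0, 0, 40, 0, 0, 0]
    - [50, 0, 0, 35, 0, 0, 0]
    - [50, 0, 0, 20, 0, 0, 0]
    - [50, 0, 0, 11, 0, 0, 0]
    - [50, 0, 0, 0, 0, 0, 0]
    - [12, 0, 0, 0, 0, 0, 0]
    - [12, 0, 0, 0, 0, 0, 0]
    - [12, 0, 0, 0, 0, 0, 0]
    - [12, 0, 0, 0, 0, 0, 0]

```text
clock: 33.65
tool_pos: [0.5335, -0.2809, 0.0386]
ee_rot: [179.9, 0.3, 139.4]
contact_force: [-0.7, 0.2, 7.3]
gripper_width: 0.289
grip_force: 50.5
```

servo_tool:
  deltas:
    - [12, 0, 0, 0, 0, 0, 0]
    - [12, 0, 0, 0, 0, 0, 0]
    - [12, 0, 0, -20, 0, 0, 0]
    - [12, 0, 0, -40, 0, 0, 0]
    - [12, 0, 0, -40, 0, 0, 0]
    - [12, 0, 0, -40, 0, 0, 0]
    - [12, 0, 0, -40, 0, 0, 0]
    - [12, 0, 0, -40, 0, 0, 0]
    - [12, 0, 0, -40, 0, 0, 0]
    - [12, 0, 0, -40, 0, 0, 0]
    - [12, 0, 0, -25, 0, 0, 0]
    - [12, 0, 0, 0, 0, 0, 0]

```text
clock: 34.65
tool_pos: [0.5334, -0.2816, 0.3688]
ee_rot: [179.7, 0.7, 139.3]
contact_force: [0.9, -0.4, -0.5]
gripper_width: 0.29
grip_force: 49.6
```

servo_tool:
  deltas:
    - [12, 21.5, 27.9, 0, 0, 0, 0]
    - [12, 21.5, 27.9, 0, 0, 0, 0]
    - [12, 21.5, 27.9, 0, 0, 0, 0]
    - [12, 21.5, 27.9, 0, 0, 0, 0]
    - [12, 21.5, 27.9, 0, 0, 0, 0]
    - [12, 21.5, 27.9, 0, 0, 0, 0]
    - [12, 21.5, 27.9, 0, 0, 0, 0]
    - [12, 21.5, 27.9, 0, 0, 0, 0]
    - [12, 21.5, 27.9, 0, 0, 0, 0]
    - [12, 21.5, 27.9, 0, 0, 0, 0]
    - [12, 21.5, 27.9, 0, 0, 0, 0]
    - [12, 21.5, 27.9, 0, 0, 0, 0]

```text
clock: 35.65
tool_pos: [0.5531, 0.1438, 0.3613]
ee_rot: [180.0, 0.0, 139.3]
contact_force: [0.3, 0.9, -0.4]
gripper_width: 0.286
grip_force: 49.6
```

servo_tool:
  deltas:
    - [12, 21.5, 27.9, 0, 0, 0, 0]
    - [12, 21.5, 27.9, 0, 0, 0, 0]
    - [12, 0, 0, 0, 0, 0, 0]
    - [12, 0, 0, 35, 0, 0, 0]
    - [12, 0, 0, 40, 0, 0, 0]
    - [12, 0, 0, 40, 0, 0, 0]
    - [12, 0, 0, 35, 0, 0, 0]
    - [12, 0, 0, 20, 0, 0, 0]
    - [12, 0, 0, 5, 0, 0, 0]
    - [12, 0, 0, 0, 0, 0, 0]

```text
clock: 36.48
tool_pos: [0.5565, 0.2121, 0.1849]
ee_rot: [-179.9, -0.1, 139.3]
contact_force: [0.5, 0.4, -0.2]
gripper_width: 0.289
grip_force: 49.6
```

servo_tool:
  deltas:
    - [46, 0, 0, 0, 0, 0, 0]
    - [46, 0, 0, 0, 0, 0, 0]
    - [46, 0, 0, 0, 0, 0, 0]
    - [46, 0, 0, 0, 0, 0, 0]
    - [46, 0, 0, -35, 0, 0, 0]
    - [46, 0, 0, -35, 0, 0, 0]
    - [46, 0, 0, -35, 0, 0, 0]
    - [46, 0, 0, -35, 0, 0, 0]
    - [46, 0, 0, -35, 0, 0, 0]
    - [46, 0, 0, -10, 0, 0, 0]
    - [46, 0, 0, 0, 0, 0, 0]
    - [46, 0, 0, 0, 0, 0, 0]

```text
clock: 37.48
tool_pos: [0.5575, 0.2128, 0.3714]
ee_rot: [179.9, 0.0, 139.4]
contact_force: [0.2, 0.3, -0.1]
gripper_width: 0.54
grip_force: 0.0
```

Run:
```python
from h import *
p,d,W=grab('wrist');o=arm.get_obs();print(o['tool_pos'],o['ee_rot'],o['qpos']);cv2.imwrite('pics/w8.png',p);cast(grab('top')[2]);knob(W)
```

```text
[0.55692937 0.2126024  0.37005676] [-1.79953033e+02 -3.23054525e-02  1.39358734e+02] [-36.5445429   19.99674059  15.16759913  89.11638767  -5.41641682
  71.6643162   28.81954627]
[467 213   8  17 120] 0.0397 [ 0.537  -0.4122] [0.0168 0.0424] 84.1
[405 273  17  19 158] 0.0382 [ 0.3803 -0.2511] [0.0257 0.0432] 47.3
knob [0.5813 0.3273 0.2571] 1862 ((0.583074152469635, 0.3283258080482483), 0.015000666491687298)
```

View pics/w8.png

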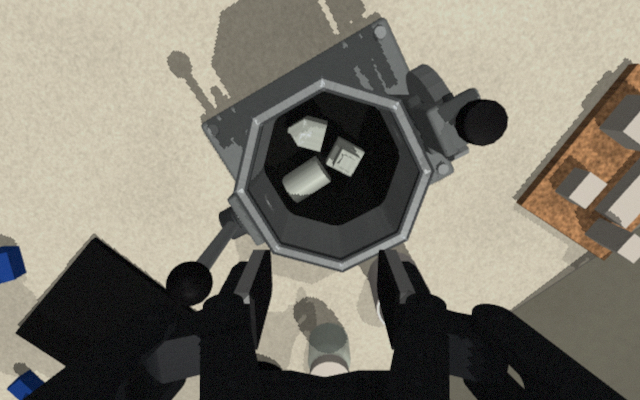

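All three castings are in the barrel at (308,133), (346,156) and (306,180). The board is empty and the knob is home at (480,122). Now I pull the knob again.

servo_tool:
  deltas:
    - [55, 0, 0, 0, 0, 0, 6.78]
    - [55, 0, 0, 0, 0, 0, 6.78]
    - [55, 0, 0, 0, 0, 0, 6.78]
    - [55, 0, 0, 0, 0, 0, 6.78]
    - [55, 0, 0, 0, 0, 0, 6.78]
    - [55, 0, 0, 0, 0, 0, 6.78]
    - [55, 0, 0, 0, 0, 0, 6.78]
    - [55, 0, 0, 0, 0, 0, 6.78]
    - [55, 0, 0, 0, 0, 0, 6.78]

```text
clock: 38.33
tool_pos: [0.5567, 0.2125, 0.369]
ee_rot: [-179.9, 0.1, 78.0]
contact_force: [-0.3, 0.3, 0.5]
gripper_width: 0.643
grip_force: 0.0
```

servo_tool:
  deltas:
    - [55, 29.7, 0.8, 0, 0, 0, 0]
    - [55, 29.7, 0.8, 0, 0, 0, 0]
    - [55, 29.7, 0.8, 0, 0, 0, 0]
    - [55, 29.7, 0.8, 0, 0, 0, 0]
    - [55, 0, 0, 0, 0, 0, 0]
    - [55, 0, 0, 25, 0, 0, 0]
    - [55, 0, 0, 25, 0, 0, 0]
    - [55, 0, 0, 25, 0, 0, 0]
    - [55, 0, 0, 0, 0, 0, 0]
    - [55, 0, 0, 0, 0, 0, 0]

```text
clock: 39.17
tool_pos: [0.5834, 0.3277, 0.2937]
ee_rot: [-179.8, 0.2, 78.3]
contact_force: [-0.3, -0.5, 0.9]
gripper_width: 0.645
grip_force: 0.0
```

servo_tool:
  deltas:
    - [55, 0, 0.5, 20, 0, 0, 0]
    - [55, 0, 0, 15, 0, 0, 0]
    - [55, 0, 0, 4, 0, 0, 0]
    - [55, 0, 0, 0, 0, 0, 0]
    - [20, 0, 0, 0, 0, 0, 0]
    - [20, 0, 0, 0, 0, 0, 0]
    - [20, 0, 0, 0, 0, 0, 0]
    - [20, 0, 0, 0, 0, 0, 0]
    - [20, 0, 0, 0, 0, 0, 0]
    - [20, 0, 0, 0, 0, 0, 0]
  squeeze: 65

```text
clock: 40.0
tool_pos: [0.5845, 0.329, 0.259]
ee_rot: [-179.9, -0.1, 78.4]
contact_force: [-5.9, -1.8, 7.0]
gripper_width: 0.326
grip_force: 63.8
```

servo_tool:
  deltas:
    - [20, 0, 0, -4, 0, 0, 0]
    - [20, 0, 0, -4, 0, 0, 0]
    - [20, 0, 0, -4, 0, 0, 0]
    - [20, 0, 0, -3, 0, 0, 0]
    - [20, 0, 0, -2, 0, 0, 0]
    - [20, 0, 0, -2, 0, 0, 0]
    - [20, 0, 0, -1, 0, 0, 0]
    - [20, 0, 0, 0, 0, 0, 0]
    - [20, 0, 0, 0, 0, 0, 0]

```text
clock: 40.75
tool_pos: [0.5844, 0.3289, 0.2752]
ee_rot: [-179.9, 0.0, 78.4]
contact_force: [1.8, 4.8, -17.1]
gripper_width: 0.326
grip_force: 67.7
```

servo_tool:
  deltas:
    - [20, 0, 0, 2.5, 0, 0, 0]
    - [20, 0, 0, 0, 0, 0, 0]
    - [60, 0, 0, 0, 0, 0, 0]
    - [60, 0, 0, 0, 0, 0, 0]
    - [60, 0, 0, 0, 0, 0, 0]
    - [60, 0, 0, 0, 0, 0, 0]
    - [60, 0, 0, -20, 0, 0, 0]
    - [60, 0, 0, -35, 0, 0, 0]
    - [60, 0, 0, -35, 0, 0, 0]
    - [60, 0, 0, -15, 0, 0, 0]
    - [60, 0, 0, 0, 0, 0, -4.9]

```text
clock: 41.67
tool_pos: [0.5875, 0.3283, 0.3851]
ee_rot: [179.5, -0.3, 83.2]
contact_force: [0.4, -0.5, 0.5]
gripper_width: 0.705
grip_force: 0.0
```

servo_tool:
  deltas:
    - [60, 0, 0, 0, 0, 0, -7.1]
    - [60, 0, 0, 0, 0, 0, -7.1]
    - [60, 0, 0, 0, 0, 0, -7.1]
    - [60, 0, 0, 0, 0, 0, -7.1]
    - [60, 0, 0, 0, 0, 0, -7.1]
    - [60, 0, 0, 0, 0, 0, -7.1]
    - [60, 0, 0, 0, 0, 0, -7.1]
    - [60, 0, 0, 0, 0, 0, -7.1]
    - [60, 0, 0, 0, 0, 0, -7.1]
    - [60, 0, 0, 0, 0, 0, -7.1]
    - [60, 0, 0, 0, 0, 0, -7.1]
    - [60, 0, 0, 0, 0, 0, -7.1]

```text
clock: 42.67
tool_pos: [0.5857, 0.3277, 0.3798]
ee_rot: [180.0, 0.1, 168.7]
contact_force: [-0.1, 0.1, -0.3]
gripper_width: 0.705
grip_force: 0.0
```

servo_tool:
  deltas:
    - [60, 0, -32, 0, 0, 0, 0]
    - [60, 0, -32, 0, 0, 0, 0]
    - [60, 0, -32, 0, 0, 0, 0]
    - [60, 0, -32, 0, 0, 0, 0]
    - [60, 0, -32, 0, 0, 0, 0]
    - [60, 0, -32, 0, 0, 0, 0]
    - [60, 20, -30, 0, 0, 0, 0]
    - [60, 0, 0, 0, 0, 0, 0]
    - [60, 0, 0, 0, 0, 0, 0]

```text
clock: 43.42
tool_pos: [0.5206, 0.1126, 0.3801]
ee_rot: [180.0, 0.1, 168.2]
contact_force: [0.4, 0.7, 0.9]
gripper_width: 0.703
grip_force: 0.0
```

Run:
```python
from h import *
p,d,W=grab('wrist');o=arm.get_obs();print(o['tool_pos'],o['ee_rot'],o['qpos'])
ball(W,(.538,.111,.275))
m=(np.hypot(W[...,0]-.584,W[...,1]-.328)<.03)&(W[...,2]>.24);print(m.sum(),np.nanmedian(W[m],0))
W=grab('top')[2];m=(np.hypot(W[...,0]-.584,W[...,1]-.328)<.012)&(W[...,2]>.24);print(m.sum(),np.nanmedian(W[m],0))
```

```text
[0.52123982 0.11443168 0.38007814] [1.79940173e+02 8.61337278e-02 1.68357791e+02] [-24.92729484  12.46530771   9.25780463  97.10017387  -2.12518914
  70.50021723  63.17981649]
ball [0.5356 0.1116 0.2748] 0.014597119346402619 1512 0.29053474615080743
1058 [0.57846042 0.31737055 0.26600258]
0 [nan nan nan]
  return np.nanmean(a, axis, out=out, keepdims=keepdims)
```

servo_tool:
  deltas:
    - [55, -15.6, 0, 0, 0, 0, 0]
    - [55, 0, 0, 35, 0, 0, 0]
    - [55, 0, 0, 35, 0, 0, 0]
    - [55, 0, 0, 23, 0, 0, 0]
    - [55, 0, 0, 10, 0, 0, 0]
    - [55, 0, 0, 0, 0, 0, 0]
    - [20, 0, 0, 0, 0, 0, 0]
    - [20, 0, 0, 0, 0, 0, 0]
    - [20, 0, 0, 0, 0, 0, 0]
    - [20, 0, 0, 0, 0, 0, 0]
    - [20, 0, 0, 0, 0, 0, 0]
    - [20, 0, 0, 0, 0, 0, 0]
  squeeze: 80

```text
clock: 44.52
tool_pos: [0.5372, 0.1101, 0.2786]
ee_rot: [-180.0, 0.2, 168.4]
contact_force: [-3.8, -4.6, 5.4]
gripper_width: 0.312
grip_force: 78.3
```

servo_tool:
  deltas:
    - [20, 5.5, 0, 0.1, 0, 0, 0]
    - [20, 5.4, 0, 0.4, 0, 0, 0]
    - [20, 5.4, 0, 0.6, 0, 0, 0]
    - [20, 5.4, 0, 0.8, 0, 0, 0]
    - [20, 5.4, 0, 1.1, 0, 0, 0]
    - [20, 5.3, 0, 1.3, 0, 0, 0]
    - [20, 5.2, 0, 1.5, 0, 0, 0]
    - [20, 5.2, 0, 1.7, 0, 0, 0]
    - [20, 5.1, 0, 2.0, 0, 0, 0]
    - [20, 4.9, 0, 2.2, 0, 0, 0]

```text
clock: 45.35
tool_pos: [0.4892, 0.1201, 0.2702]
ee_rot: [179.9, 0.7, 168.5]
contact_force: [-1.6, -10.9, 27.5]
gripper_width: 0.295
grip_force: 88.8
```

Run:
```python
from h import *
p,d,W=grab('wrist');cv2.imwrite('pics/w9.png',p);q,d,S=grab('scene')
cv2.imwrite('pics/s9.png',np.hstack([cv2.resize(p,(400,250)),cv2.resize(q[60:230,280:460],(265,250))]))
m=(W[...,2]>.13)&(W[...,2]<.26)&(np.hypot(W[...,0]-.5617,W[...,1]-.2203)<.11)
print(m.sum(),arm.get_obs()['contact_force'])
```

```text
29904 [-3.46241703 -9.06335287 21.6503375 ]
```

View pics/s9.png

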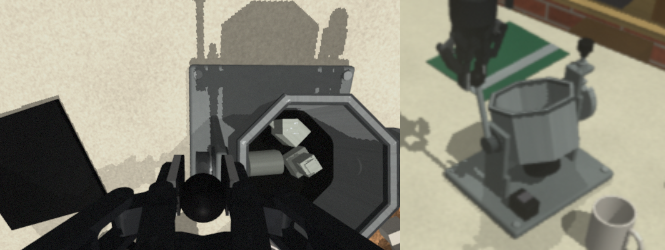

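The barrel is tilting with the lever, with the castings inside and the knob still raised. I carry on along the arc, with the tool height eased.

servo_tool:
  deltas:
    - [20, 1, 0, -2.5, 0, 0, 0]
    - [20, 4.8, 0, 2.2, 0, 0, 0]
    - [20, 4.7, 0, 2.4, 0, 0, 0]
    - [20, 4.6, 0, 2.6, 0, 0, 0]
    - [20, 4.5, 0, 2.8, 0, 0, 0]
    - [20, 0, 0, 0, 0, 0, 0]

```text
clock: 45.95
tool_pos: [0.4642, 0.1267, 0.2566]
ee_rot: [-180.0, -0.1, 168.5]
contact_force: [0.2, 0.3, -0.3]
gripper_width: 0.235
grip_force: 0.0
```

servo_tool:
  deltas:
    - [60, 0, 0, 0, 0, 0, 0]
    - [60, 0, 0, 0, 0, 0, 0]
    - [60, 0, 0, 0, 0, 0, 0]
    - [60, 0, 0, -40, 0, 0, 0]
    - [60, 0, 0, -40, 0, 0, 0]
    - [60, 0, 0, -35, 0, 0, 0]
    - [60, 0, 0, 0, 0, 0, 0]
    - [60, 0, 0, 0, 0, 0, 0]

```text
clock: 46.62
tool_pos: [0.4666, 0.1265, 0.3742]
ee_rot: [179.8, 0.2, 168.4]
contact_force: [0.4, 0.2, -0.3]
gripper_width: 0.704
grip_force: 0.0
```

```bash
cat >> h.py <<'E'
def arcball(W):
    O=np.array([.5617,.2203]);y=np.radians(-11.65);X=np.array([np.cos(y),np.sin(y)]);Y=np.array([-X[1],X[0]])
    best=None
    for t in np.radians(np.arange(-2,47,1.)):
        c=O-.125*np.sin(t)*X-.112*Y; c=np.r_[c,.15+.125*np.cos(t)]
        r=np.abs(np.linalg.norm(W-c,axis=-1)-.015)<.002; k=(r&(W[...,2]>c[2])).sum()
        if best is None or k>best[0]: best=(k,np.degrees(t),c)
    print('arc',best); ball(W,best[2])
E
python3 - <<'E'
from h import *
p,d,W=grab('wrist');o=arm.get_obs();print(o['tool_pos'],o['ee_rot']);arcball(W)
m=(np.hypot(W[...,0]-.584,W[...,1]-.328)<.03)&(W[...,2]>.24);print(m.sum(),np.nanpercentile(W[m][:,2],95) if m.any() else 0)
cv2.imwrite('pics/w10.png',p)
E
```

```text
[0.46557201 0.12623224 0.37241614] [1.79959903e+02 5.43726177e-02 1.68424136e+02]
arc (np.int64(1429), np.float64(18.0), array([0.50125216, 0.11840735, 0.26888206]))
ball [0.5016 0.1189 0.2694] 0.014595628942218842 1460 0.28560405627300767
1723 0.27383304613634313
```

servo_tool:
  deltas:
    - [0, -36, 0, 0, 0, 0, 0]
    - [0, -36, 0, 0, 0, 0, 0]
    - [0, 0, 0, 0, 0, 0, 0]
    - [0, 0, 0, 0, 0, 0, 0]
    - [0, 0, 0, 0, 0, 0, 0]
    - [0, 0, 0, 35, 0, 0, 0]
    - [0, 0, 0, 30, 0, 0, 0]
    - [0, 0, 0, 20, 0, 0, 0]
    - [0, 0, 0, 0, 0, 0, 0]
    - [0, 9, 0, 0, 0, 0, 0]
    - [0, 0, 0, 0, 0, 0, 0]

```text
clock: 47.58
tool_pos: [0.5265, 0.1141, 0.2884]
ee_rot: [179.9, 0.1, 168.5]
contact_force: [0.7, 0.0, -0.3]
gripper_width: 0.005
grip_force: 0.0
```

servo_tool:
  deltas:
    - [0, 7.1, 0, 1.6, 0, 0, 0]
    - [0, 6.0, 0, 2.6, 0, 0, 0]
    - [0, 5.9, 0, 2.9, 0, 0, 0]
    - [0, 5.7, 0, 3.3, 0, 0, 0]
    - [0, 5.5, 0, 3.5, 0, 0, 0]
    - [0, 0, 0, 0, 0, 0, 0]

```text
clock: 48.08
tool_pos: [0.4995, 0.12, 0.2761]
ee_rot: [179.8, 0.4, 168.4]
contact_force: [5.1, -0.6, 3.7]
gripper_width: -0.001
grip_force: 2.4
```

Contact is about 6 N, so the ball is moving. I continue to the stop.

servo_tool:
  deltas:
    - [0, 5.3, 0, 3.5, 0, 0, 0]
    - [0, 5.1, 0, 3.8, 0, 0, 0]
    - [0, 5.0, 0, 4.0, 0, 0, 0]
    - [0, 4, 0, 3.0, 0, 0, 0]
    - [0, 4, 0, 0, 0, 0, 0]
    - [0, 0, 0, 0, 0, 0, 0]
    - [0, 0, 0, 0, 0, 0, 0]

```text
clock: 48.67
tool_pos: [0.4785, 0.1245, 0.2614]
ee_rot: [179.8, 0.5, 168.4]
contact_force: [11.1, -0.6, -3.4]
gripper_width: -0.004
grip_force: 5.2
```

servo_tool:
  deltas:
    - [0, 3, 0, 0, 0, 0, 0]
    - [0, 0, 0, 0, 0, 0, 0]
    - [0, 0, 0, 0, 0, 0, 0]

```text
clock: 48.92
tool_pos: [0.476, 0.1251, 0.2617]
ee_rot: [179.8, 0.6, 168.4]
contact_force: [11.7, -1.1, -2.6]
gripper_width: -0.001
grip_force: 5.2
```

servo_tool:
  deltas:
    - [0, 3, 0, 0, 0, 0, 0]
    - [0, 0, 0, 0, 0, 0, 0]
    - [0, 0, 0, 0, 0, 0, 0]

```text
clock: 49.17
tool_pos: [0.4751, 0.1254, 0.2625]
ee_rot: [179.7, 0.9, 168.4]
contact_force: [16.2, -1.9, -2.3]
gripper_width: -0.004
grip_force: 7.3
```

servo_tool:
  deltas:
    - [0, -8, 0, 0, 0, 0, 0]
    - [0, -8, 0, -30, 0, 0, 0]
    - [0, 0, 0, -35, 0, 0, 0]
    - [0, 0, 0, -35, 0, 0, 0]
    - [60, 0, 0, -20, 0, 0, 0]
    - [60, 20, 0, 0, 0, 0, 0]
    - [60, 0, 0, 0, 0, 0, 0]
    - [60, 0, 0, 0, 0, 0, 0]

```text
clock: 49.83
tool_pos: [0.4639, 0.1268, 0.3798]
ee_rot: [179.9, 0.0, 168.5]
contact_force: [0.9, 0.4, -0.3]
gripper_width: 0.566
grip_force: 0.0
```

Run:
```python
from h import *
p,d,W=grab('wrist');o=arm.get_obs();print(o['tool_pos'],o['ee_rot']);arcball(W)
m=(np.hypot(W[...,0]-.584,W[...,1]-.328)<.03)&(W[...,2]>.24);print(m.sum(),np.nanpercentile(W[m][:,2],95) if m.any() else 0)
cv2.imwrite('pics/w11.png',p)
```

```text
[0.46431629 0.12647204 0.37930515] [ 1.79976564e+02 -4.83339538e-03  1.68474648e+02]
arc (np.int64(1209), np.float64(46.0), array([0.45101842, 0.12876454, 0.2368323 ]))
ball [0.4507 0.1296 0.2382] 0.014635187659329977 1241 0.2541650677756918
1822 0.27380852205373657
```

servo_tool:
  deltas:
    - [0, -9.6, 27.8, 0, 0, 0, 0]
    - [0, -9.6, 27.8, 0, 0, 0, 0]
    - [0, -9.6, 27.8, 0, 0, 0, 0]
    - [0, -9.6, 27.8, 0, 0, 0, 0]
    - [0, -9.6, 27.8, 0, 0, 0, 0]
    - [0, -9.6, 27.8, 0, 0, 0, 0]
    - [0, -9.6, 27.8, 0, 0, 0, 0]
    - [0, -9.6, 27.8, 0, 0, 0, 0]
    - [0, 0, 0, 30, 0, 0, 0]
    - [0, 0, 0, 30, 0, 0, 0]
    - [0, 0, 0, 18, 0, 0, 0]
    - [0, 0, 0, 0, 0, 0, 0]

```text
clock: 50.88
tool_pos: [0.5827, 0.3276, 0.2954]
ee_rot: [-179.6, -0.4, 168.4]
contact_force: [-0.2, 0.2, -0.7]
gripper_width: -0.001
grip_force: 0.0
```

servo_tool:
  deltas:
    - [0, 0, 0, 3, 0, 0, 0]
    - [0, 0, 0, 3, 0, 0, 0]
    - [0, 0, 0, 3, 0, 0, 0]
    - [0, 0, 0, 3, 0, 0, 0]
    - [0, 0, 0, 3, 0, 0, 0]
    - [0, 0, 0, 3, 0, 0, 0]
    - [0, 0, 0, 3, 0, 0, 0]
    - [0, 0, 0, 2, 0, 0, 0]
    - [0, 0, 0, 0, 0, 0, 0]
    - [0, 0, 0, 0, 0, 0, 0]

```text
clock: 51.72
tool_pos: [0.5847, 0.3289, 0.2801]
ee_rot: [179.9, 0.0, 168.4]
contact_force: [-4.5, -2.6, 11.9]
gripper_width: -0.004
grip_force: 5.9
```

TCP z is 0.2801 at about 12 N, the same as the first seating. I retreat and check.

servo_tool:
  deltas:
    - [0, 0, 0, -30, 0, 0, 0]
    - [0, 0, 0, -35, 0, 0, 0]
    - [60, 0, 0, -35, 0, 0, 0]
    - [60, 20, -30, 0, 0, 0, 0]
    - [60, 20, -30, 0, 0, 0, 0]
    - [60, 20, 0, 0, 0, 0, 0]
    - [60, 0, 0, 0, 0, 0, 0]
    - [60, 0, 0, 0, 0, 0, 0]
    - [60, 0, 0, 0, 0, 0, 0]

```text
clock: 52.47
tool_pos: [0.5142, 0.2823, 0.378]
ee_rot: [180.0, 0.0, 168.4]
contact_force: [0.7, -0.0, 0.2]
gripper_width: 0.7
grip_force: 0.0
```

Run:
```python
from h import *
p,d,W=grab('wrist');o=arm.get_obs();print(o['tool_pos'],o['contact_force']);knob(W);arcball(W)
q=grab('scene')[0]
cv2.imwrite('pics/f.png',np.hstack([cv2.resize(p,(480,300)),cv2.resize(q,(320,300))]))
```

```text
[0.51437953 0.28221112 0.37778494] [ 0.31232561  0.09078647 -0.31536249]
knob [0.577  0.3198 0.2566] 432 ((0.5813241600990295, 0.3236545920372009), 0.013836899772286415)
arc (np.int64(1414), np.float64(46.0), array([0.45101842, 0.12876454, 0.2368323 ]))
ball [0.4509 0.1298 0.2382] 0.014572414974507376 1521 0.2535754232754953
```

View pics/f.png

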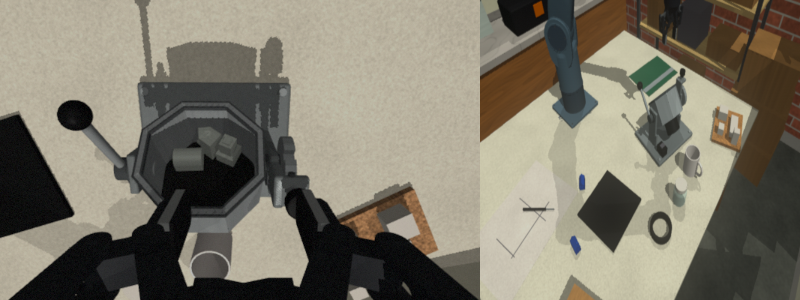

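The left (wrist) half shows the barrel tipped with three castings inside around (207,150) and the lever ball at (75,115). The right (scene) half shows the board empty and the jar, tape and mug untouched. The knob top reads 0.257, which is home.

```bash
python3 -c "
from station import arm
print(arm.close_job())"
```

```text
the job is handed in; nothing more can be done
None
```

The job is handed in: all three castings found on the board (hall, tower and house) are in the barrel, which is back at its running angle with the knob fully home, and the jar, tape and mug were left where they were.

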